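Weight the press foot and hold the strip gauge's gate half open

ROBOT

A 7-joint arm with a two-finger parallel gripper is mounted at the origin on the work surface. World frame = base frame: x ahead of the robot, y to its left, z up, the work surface at z = 0. Lengths are in m, angles in rad, forces in N, time in s.
With the tool pointing down it reaches from about 0.4 to 0.85 m from the base axis. Payload 4.5 kg.
Tool frame: the origin (TCP) lies midway between the tips of the shut fingers; the grasp point (between the pads) lies 19 mm behind it; z points along the fingers, y is the direction in which the jaws open and shut (so a half turn about z gives the same grasp; the last joint's range is limited). The gripper opens to 88 mm and grips with 3 to 60 N. Pads are 18 mm wide; open, the fingers measure 123 mm over their backs; the gripper's body (75 mm by 187 mm) begins 45 mm behind the grasp point.
Start: joints at [-1.203, 0.689, -0.195, 1.565, 0.157, 0.902, -0.215], TCP at [0.205, 0.591, 0.239] pointing down, gripper open.
Joint ranges: [-3.01, 3.01], [-0.46, 2.08], [-1.47, 1.51], [0.13, 2.56], [-1, 4.14], [0.04, 2.09], [-2.66, 2.66]. Speed limits (rad/s): [2.57, 2.57, 3.14, 3.14, 3.14, 3.14, 3.14].

INTERFACE

Orientations are given as a unit quaternion [x, y, z, w].
In Python, from plant import r, viewer gives the robot as it stands.
- The arm moves only by the tool play_rows, never from a script. Its argument "commands" is a list of rows, each an object with "delta_rot": the turn, a rotation vector about the tool's x, y, z normalised to -1 to 1, where 1 is pi rad, a list of three; "travel": the shift along the tool's x, y, z normalised to -1 to 1, where 1 is 15 cm, a list of three; "gripper": the opening, from -1 (shut) to 1 (fully open). In form: [{"delta_rot": [wx, wy, wz], "travel": [x, y, z], "gripper": gripper}, ...]. A call has 1 to 12 rows; each row is the pose to reach, as a shift and turn from the pose commanded when the call began, along the tool's axes at that moment, turning the shorter way round; what a row does not reach only later rows make up. A row lasts 1/8 s, in which the tool goes at most 62.5 mm and 10.7 degrees, less where a joint would pass 70% of its speed; a pose out of reach is approached as far as the arm can. A call with a number of a shift or a turn outside -1 to 1 is refused whole. A call with a gripper value outside its range is refused whole. The fingers move at their own pace and stop on an object; "force" is the grip in N (left out, the last holds). Time passes only in rows, so rows that repeat a pose let the fingers close. It gives the time, the measured TCP pose, the force and the opening at its end, in the units of the state.
- r.get_state(): the state, without advancing time (a new reading comes with each control period).
- viewer.snapshot(name): name is "scene" or "top" or "wrist"; returns a dict with "color" (480x640x3 uint8, red, green, blue), "z_map" (480x640 float32, m along the optical axis (not along the pixel's ray), 0 where there is no reading), "fx", "fy", "cx", "cy" (pixels), "distortion" ([k1, k2, p1, p2, k3] as OpenCV has them; the pictures are not rectified), "origin" and "attitude" of the camera in the world. Camera axes: x right, y up, looking along -z (the intrinsics and any distortion apply to the point x, -y, -z); pixel columns grow to the right and rows downward; lengths in m; the calibration is good to about 2 mm. A picture is of the moment at which its call begins.
- r.finish_job(): hands the job in, once; it reports no verdict.
Trained networks look in the newest picture that a camera, given by its name, has taken for a name from the list of things; names that differ only in an ending like _2 or _b are one class to them, and where a whole thing is asked for, a point or a joint stands for the part that bears it (a point fixed in the world has none). Each returns a list of dicts, best first, with "conf" (0 to 1); they miss things now and then, are a little off and sometimes report something else, mostly with a low value. They report only what shows in the picture. A call takes as long as a camera call.
- viewer.outline_of(camera, label): "pixels" (480x640 bool, what is visible of it) and "at" ([column, row] in pixels, amid what is visible of it).
- viewer.pinpoint(camera, label): "at" ([column, row] in pixels: a listed point, or the origin of a listed thing).
The state is a dict: "clock": time; "q": joint angles; "qd": joint speeds; "joint_torque": joint torques, N m; "tool_pos": TCP position; "eef_rot": TCP orientation; "contact_force": force on the tool from outside, world axes, zero at the start; "moment": the same for the moment, N m; "opening": opening from 0.0 (shut) to 1.0 (fully open).
Only numpy, scipy, OpenCV 4.12 (cv2) and the standard library are available. Lean on these libraries where they do the work, as an engineer would, in place of code of your own. Each camera call takes 0.05 s, during which the arm holds its last target. There are 200 camera calls.

TASK

Ready the palm-leaf strip gauge for the weaver: put steel weights from the board on its sprung pan until the pan's pointer rests between the two lines on the white post, with the gripper off the pan and the weights. Then slide the sprung gate away from its fence to the half-travel mark and hold it there for her: finish while still holding the gate against its spring, without letting go. Leave the bobbin, baskets, tools and cup where they are.

Things in the scene. Friction and masses are not known exactly. Their poses are not given: they have to be found in the camera images.
- pan_floor (a point): centre of the top face of the round aluminium weight pan (150 mm across; flat, with a rim 3 mm high) on the gauge's +y half; it sinks with the pan. Unsunk it is 190 mm above the table. There is room for two weights side by side 35 mm either side of the centre along the gauge's y axis. A white upright post, 26 mm wide, stands just past the pan's +y rim; its top is at 210 mm.
- pan (a joint): how far the sprung pan has sunk, in m: 0 at the top, 0.05 at the bottom stop. The bare pan already sinks by an amount that differs from day to day (about 0.008 to 0.021); each weight sinks it by a further 0.010. A dark 4 mm pointer bar on the pan's rim crosses the white post's far face, sticks out past it and moves down with the pan; the post's two dark lines are at 0.025 and 0.039.
- gate (a joint): how far the sprung steel gate has been slid from its wooden fence, in m: 0 closed against the fence (where it starts), 0.08 fully open; it moves along the gauge's +x axis, away from the robot. The spring pushes it back shut with about 4 N when closed, 10 N at half travel, 16 N fully open; it snaps shut if let go. Thick dark lines across the two aluminium rails mark half travel (0.04); a dark bar across the gate's foot points at them.
- gate_grip (a point): point in the middle of the gate's upright flat steel tab, 20 mm under its top edge; moves with the gate. The tab is 14 mm thick along the gauge's x, 40 mm wide along y, and its top is at 107 mm above the table. The fence in front of it is 48 mm tall, the rails 40 mm, the stop behind 44 mm: fingertips kept 55 mm or more above the table clear them all.
- gauge: the strip gauge, fixed to the table: a wooden base 160 mm (x) by 440 mm (y) by 20 mm with the weight pan 110 mm to +y and the gate 100 mm to -y of its origin, which lies at the centre of the base's underside. Its x axis points roughly away from the robot.
- weight0_mid (a point): centre (half-way up) of a plain dark steel weight, an upright cylinder 40 mm in diameter, 34 mm tall, 300 g, standing on the board; the three weights are alike
- weight1_mid (a point): centre (half-way up) of a plain dark steel weight, an upright cylinder 40 mm in diameter, 34 mm tall, 300 g, standing on the board; the three weights are alike
- weight2_mid (a point): centre (half-way up) of a plain dark steel weight, an upright cylinder 40 mm in diameter, 34 mm tall, 300 g, standing on the board; the three weights are alike
- board: flat wooden board without a rim, 200 by 200 by 12 mm, fixed to the table on the right; the weights and the bobbin stand on it at the corners of a 90 mm square lined up with its sides; origin centre of its underside
- bobbin: turned wooden bobbin with two flanges, 42 mm across, 46 mm tall, standing on the board among the weights; origin centre of its underside; a bystander
- basket_low: low round straw basket, 150 mm across, 50 mm tall, on the left; origin centre of its underside; a bystander
- basket_deep: deeper round straw basket, 130 mm across, 85 mm tall, on the left; origin centre of its underside; a bystander
- mallet: wooden mallet lying between the robot and the gauge; origin at its underside; a bystander
- bodkin: wood-handled steel bodkin (screwdriver-like) lying beyond the gauge; origin at its underside; a bystander
- cup: white mug, 76 mm across, 80 mm tall, far right; origin centre of its underside; a bystander

How it is judged:
On the way, in this order (a step that is already met when the one before it is completed fails the run):
1. the pan's pointer rests between the two lines, the gripper off the pan and weights (value of joint pan between 0.025 and 0.039 m and velocity of joint pan between -0.01 and 0.01 m/s and contact force between each of the arm, the fingers and pan below 0.1 N and contact force between each of the arm, the fingers and weight0 below 0.1 N and contact force between each of the arm, the fingers and weight1 below 0.1 N and contact force between each of the arm, the fingers and weight2 below 0.1 N), for 0.4 s.
2. the fingers hold the gate at half travel (value of joint gate between 0.033 and 0.047 m and contact force between the fingers and gate above 4 N), for 0.5 s.
At the end, for the whole second after the job is handed in: the pan is at rest between the two lines (sunk 25 to 39 mm) with the arm and fingers off the pan and the weights, and the fingers hold the gate still at half travel (40 mm, within 7 mm), bearing at least 4 N of its spring (all of step 1 and all of step 2 and velocity of joint gate between -0.01 and 0.01 m/s); the arm keeps its last pose, push and grip.
It fails at once if a bystander (bobbin, basket, tool or cup) moved more than 30 mm (distance of any of bobbin, basket_low, basket_deep, mallet, bodkin, cup from where it was at the start of the episode above 0.03 m).
It also fails if it takes over 72 s, if anything falls off the work surface, if the arm or the gripper's body presses on something with over 40 N, if the wrist force passes 120 N, or if a joint passes its speed limit or range.

## Working session

There is one attempt and no reset: what is moved stays moved. The work goes in short steps, Python scripts to look and compute and a tool call to move; the robot and the scene stay as the last step left them, time stands still between calls to the robot, and variables do not carry over. Pictures are saved under pics/ and viewed, about 8 in all and at most 12, crops included, and the job is handed in when it is done.

Besides the shell and the picture viewer there is one more tool, called after "Call:" in YAML: its name, and indented under it one key for each argument. play_rows: Moves the arm, as the interface text tells. Its arguments: {"type":"object","properties":{"commands":{"type":"array","items":{"type":"object","properties":{"delta_rot":{"type":"array","items":{"type":"number","minimum":-1,"maximum":1}},"travel":{"type":"array","items":{"type":"number","minimum":-1,"maximum":1}},"gripper":{"type":"number"}}}},"force":{"type":"number"}},"required":["commands"]}

```bash
mkdir -p pics; cat > h.py <<'E'
import numpy as np, cv2
from scipy.spatial.transform import Rotation as R
from plant import r, viewer
def Rm(s):
    a=np.array(s["attitude"],float)
    return a if a.shape==(3,3) else R.from_quat(a).as_matrix()
def ray(s,px):
    K=np.array([[s["fx"],0,s["cx"]],[0,s["fy"],s["cy"]],[0,0,1.]])
    u=cv2.undistortPoints(np.array([[px]],float),K,np.array(s["distortion"],float))[0,0]
    return Rm(s)@np.array([u[0],-u[1],-1.])
def atz(s,px,z):
    o=np.array(s["origin"]);d=ray(s,px);return o+d*(z-o[2])/d[2]
def atdepth(s,px):
    c,w=int(round(px[0])),int(round(px[1]));p=s["z_map"][max(w-2,0):w+3,max(c-2,0):c+3];p=p[p>0]
    return np.array(s["origin"])+ray(s,px)*np.median(p) if len(p) else None
def save(s,n): cv2.imwrite("pics/"+n,s["color"][:,:,::-1])
E
cat > a.py <<'E'
from h import *
np.set_printoptions(precision=3,suppress=True)
st=r.get_state();print(st["clock"],st["tool_pos"],st["eef_rot"],st["opening"])
ims=[]
for cam in ["top","scene"]:
    s=viewer.snapshot(cam);ims.append(s["color"]);print(cam,s["origin"])
    for l,z in [("pan_floor",.175),("gate_grip",.087),("gauge",0),("weight0_mid",.029),("board",0),("bobbin",0),("mallet",0),("cup",0),("bodkin",0),("basket_deep",0),("basket_low",0)]:
        for d in viewer.pinpoint(cam,l)[:4]:
            if d["conf"]>.3: print(l,np.round(d["conf"],2),np.round(d["at"]),atz(s,d["at"],z),atdepth(s,d["at"]))
    save(s,cam+"0.png")
E
python3 a.py
```

```text
0.0 [0.205 0.59  0.238] [ 0.166  0.986 -0.001 -0.   ] 1.0035959276196895
top [0.438 0.053 1.32 ]
pan_floor 0.72 [280. 262.] [0.543 0.156 0.175] [0.543 0.156 0.174]
gate_grip 0.59 [378. 253.] [ 0.565 -0.05   0.087] [ 0.562 -0.048  0.107]
gate_grip 0.55 [467. 259.] [ 0.548 -0.245  0.087] [ 0.551 -0.254  0.047]
gauge 0.56 [329. 253.] [0.576 0.057 0.   ] [0.573 0.057 0.022]
weight0_mid 0.73 [511. 256.] [ 0.557 -0.36   0.029] [ 0.555 -0.354  0.047]
board 0.94 [493. 277.] [ 0.511 -0.324  0.   ] [ 0.511 -0.32   0.012]
board 0.57 [480. 297.] [ 0.465 -0.29   0.   ] [ 0.464 -0.278  0.047]
board 0.57 [328. 165.] [0.789 0.054 0.   ] [0.785 0.054 0.015]
bobbin 0.86 [516. 294.] [ 0.47  -0.375  0.   ] [ 0.469 -0.357  0.057]
mallet 0.94 [365. 340.] [ 0.374 -0.022  0.   ] [ 0.375 -0.02   0.024]
cup 0.96 [438. 186.] [ 0.73  -0.207  0.   ] [ 0.729 -0.206  0.004]
bodkin 0.77 [331. 166.] [0.786 0.047 0.   ] [0.782 0.047 0.013]
basket_deep 0.67 [152. 232.] [0.637 0.476 0.   ] [0.635 0.473 0.007]
basket_low 0.96 [151. 307.] [0.46  0.474 0.   ] [0.46  0.472 0.006]
scene [1.556 0.199 0.741]
pan_floor 0.62 [3
[... 169 characters left out ...]
99 0.05  0.018]
weight0_mid 0.52 [212. 305.] [ 0.761 -0.187  0.029] [ 0.765 -0.186  0.032]
board 0.56 [199. 252.] [ 0.512 -0.326  0.   ] [ 0.525 -0.319  0.009]
bobbin 0.52 [189. 239.] [ 0.452 -0.382  0.   ] [ 0.479 -0.368  0.018]
mallet 0.94 [309. 237.] [ 0.38  -0.029  0.   ] [ 0.407 -0.024  0.017]
cup 0.7 [213. 306.] [ 0.734 -0.198  0.   ] [ 0.764 -0.184  0.027]
cup 0.52 [182. 248.] [ 0.505 -0.38   0.   ] [ 0.564 -0.348  0.041]
bodkin 0.94 [313. 333.] [0.784 0.056 0.   ] [0.786 0.057 0.002]
basket_deep 0.75 [491. 310.] [0.636 0.468 0.   ] [0.693 0.451 0.046]
basket_low 0.96 [483. 271.] [0.471 0.47  0.   ] [0.584 0.442 0.077]
basket_low 0.6 [313. 331.] [0.778 0.055 0.   ] [0.791 0.058 0.012]
```

```bash
python3 - <<'E'
import cv2,numpy as np
a=cv2.imread("pics/top0.png")[200:330,230:550];b=cv2.imread("pics/scene0.png")[170:300,160:480]
cv2.imwrite("pics/c1.png",np.vstack([cv2.resize(a,(700,284),interpolation=cv2.INTER_CUBIC),cv2.resize(b,(700,284),interpolation=cv2.INTER_CUBIC)]))
E
```

```text
(no output)
```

View pics/c1.png

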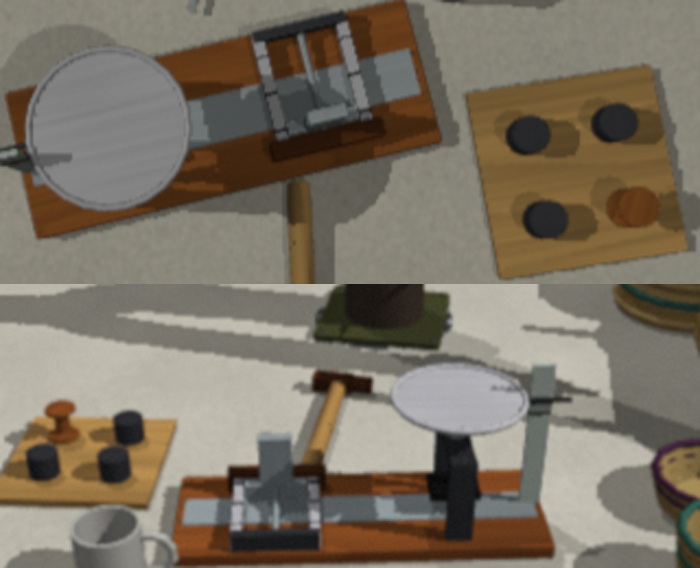

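```bash
python3 - <<'E'
from h import *
np.set_printoptions(precision=4,suppress=True)
# refine: weight tops from depth in top view; pan surface height; gauge yaw
s=viewer.snapshot("top")
v,u=np.mgrid[200:330,230:550];z=s["z_map"][200:330,230:550]
K=np.array([[s["fx"],0,s["cx"]],[0,s["fy"],s["cy"]],[0,0,1.]])
n=cv2.undistortPoints(np.stack([u.ravel(),v.ravel()],1).astype(float)[:,None],K,np.array(s["distortion"]))[:,0]
P=np.array(s["origin"])+(Rm(s)@(np.c_[n[:,0],-n[:,1],-np.ones(len(n))]*z.ravel()[:,None]).T).T
P=P.reshape(z.shape+(3,));Z=P[...,2]
def blobs(m,nm,amin=20):
    k,l,stt,c=cv2.connectedComponentsWithStats(m.astype(np.uint8))
    for i in range(1,k):
        if stt[i,4]>=amin:
            q=P[l==i];print(nm,stt[i,4],q.mean(0),(q.max(0)+q.min(0))/2,np.ptp(q,axis=0),np.median(q[:,2]))
blobs((Z>.035)&(Z<.075)&(P[...,1]<-.2),"wt")
blobs((Z>.15)&(Z<.2),"pan");blobs((Z>.2)&(Z<.22),"post",5);blobs((Z>.095)&(Z<.12)&(P[...,1]<0.05),"tab",5)
m=(Z>.012)&(Z<.03)&(P[...,1]>-.18)&(P[...,1]<.3)&(P[...,0]>.45)&(P[...,0]<.7)
print("base",cv2.minAreaRect(P[m][:,:2].astype(np.float32)))
m=(Z>.008)&(Z<.06)&(P[...,1]<-.2)
print("board",cv2.minAreaRect(P[m][:,:2].astype(np.float32)))
E
```

```text
wt 258 [ 0.5567 -0.3562  0.0458] [ 0.557  -0.3574  0.0439] [0.0371 0.0404 0.0166] 0.045900740188707934
wt 256 [ 0.5459 -0.2655  0.0458] [ 0.5466 -0.2663  0.0442] [0.0387 0.0408 0.0157] 0.04595168036749342
wt 279 [ 0.4685 -0.3682  0.058 ] [ 0.4684 -0.3681  0.0568] [0.0401 0.0407 0.0163] 0.058286724346163776
wt 262 [ 0.4582 -0.2783  0.0458] [ 0.4585 -0.28    0.0441] [0.038  0.0402 0.0177] 0.04596764995125324
pan 4552 [0.5505 0.1606 0.1731] [0.5512 0.171  0.1737] [0.1525 0.1786 0.0467] 0.1730641097517025
post 32 [0.5258 0.2458 0.2091] [0.5257 0.2459 0.2081] [0.0081 0.0155 0.0138] 0.2098507855575903
tab 125 [ 0.5657 -0.0517  0.1072] [ 0.5659 -0.0514  0.1047] [0.0191 0.0392 0.0178] 0.10726311096712382
base ((0.5745720267295837, 0.052195802330970764), (0.46253687143325806, 0.24761512875556946), 89.55655670166016)
board ((0.55716872215271, -0.3156569004058838), (0.29919755458831787, 0.23525097966194153), 6.6007232666015625)
```

The top crop shows the pan on the left with its pointer at the left rim, the gate closed with its tab at crop px (325,115), and three dark weights plus the bobbin (630,207) on the board. The gauge is yawed about 13°, and the pan floor reads 0.173, so it has sunk about 17 mm. I'll turn the jaws to the gauge x axis and head over to the board.

Call:
play_rows:
  commands:
    - {"delta_rot":[0,0,0.32],"travel":[-0.9,0.3,-0.27],"gripper":0.45}
    - {"delta_rot":[0,0,0.32],"travel":[-0.9,0.3,-0.27],"gripper":0.45}
    - {"delta_rot":[0,0,0.32],"travel":[-0.9,0.3,-0.27],"gripper":0.45}
    - {"delta_rot":[0,0,0.32],"travel":[-0.9,0.3,-0.27],"gripper":0.45}
    - {"delta_rot":[0,0,0.32],"travel":[-0.9,0.3,-0.27],"gripper":0.45}
    - {"delta_rot":[0,0,0.32],"travel":[-0.9,0.3,-0.27],"gripper":0.45}
    - {"delta_rot":[0,0,0.32],"travel":[-0.9,0.3,-0.27],"gripper":0.45}

```text
clock: 2.12
tool_pos: [0.3469, 0.5888, 0.2791]
eef_rot: [0.62, 0.784, -0.0, 0.0]
contact_force: [-0.4, 0.3, -0.6]
opening: 0.723
```

Call:
play_rows:
  commands:
    - {"travel":[-1,0,0],"delta_rot":[0,0,0],"gripper":0.45}
    - {"travel":[-1,0,0],"delta_rot":[0,0,0],"gripper":0.45}
    - {"travel":[-1,0,0],"delta_rot":[0,0,0],"gripper":0.45}

```text
clock: 2.5
tool_pos: [0.3832, 0.4383, 0.2796]
eef_rot: [0.622, 0.783, -0.001, 0.001]
contact_force: [-0.0, 0.2, -0.1]
opening: 0.724
```

Call:
play_rows:
  commands:
    - {"travel":[-1,0,0],"delta_rot":[0,0,0],"gripper":0.45}
    - {"travel":[-1,0,0],"delta_rot":[0,0,0],"gripper":0.45}
    - {"travel":[-1,0,0],"delta_rot":[0,0,0],"gripper":0.45}

```text
clock: 2.88
tool_pos: [0.417, 0.2924, 0.2796]
eef_rot: [0.622, 0.783, -0.001, 0.001]
contact_force: [0.0, 0.2, 0.1]
opening: 0.726
```

Call:
play_rows:
  commands:
    - {"travel":[-1,0,0],"delta_rot":[0,0,0],"gripper":0.45}
    - {"travel":[-1,0,0],"delta_rot":[0,0,0],"gripper":0.45}
    - {"travel":[-1,0,0],"delta_rot":[0,0,0],"gripper":0.45}

```text
clock: 3.25
tool_pos: [0.451, 0.1466, 0.2795]
eef_rot: [0.622, 0.783, -0.0, 0.001]
contact_force: [1.1, 0.4, -0.6]
opening: 0.726
```

Call:
play_rows:
  commands:
    - {"travel":[-1,0,0],"delta_rot":[0,0,0],"gripper":0.45}
    - {"travel":[-1,0,0],"delta_rot":[0,0,0],"gripper":0.45}
    - {"travel":[-1,0,0],"delta_rot":[0,0,0],"gripper":0.45}

```text
clock: 3.62
tool_pos: [0.4853, 0.0005, 0.2795]
eef_rot: [0.622, 0.783, -0.0, 0.001]
contact_force: [-0.3, 1.4, 0.1]
opening: 0.725
```

Call:
play_rows:
  commands:
    - {"travel":[-1,0,0],"delta_rot":[0,0,0],"gripper":0.45}
    - {"travel":[-1,0,0],"delta_rot":[0,0,0],"gripper":0.45}
    - {"travel":[-1,0,0],"delta_rot":[0,0,0],"gripper":0.45}
    - {"travel":[-1,0,0.4],"delta_rot":[0,0,0],"gripper":0.45}

```text
clock: 4.12
tool_pos: [0.5235, -0.1455, 0.222]
eef_rot: [0.622, 0.783, 0.002, 0.006]
contact_force: [0.4, 0.4, -1.1]
opening: 0.726
```

Call:
play_rows:
  commands:
    - {"travel":[-0.4,-0.02,0.25],"delta_rot":[0,0,0],"gripper":0.45}
    - {"travel":[-0.81,-0.04,0.5],"delta_rot":[0,0,0],"gripper":0.45}
    - {"travel":[-0.81,-0.04,0.5],"delta_rot":[0,0,0],"gripper":0.45}
    - {"travel":[-0.81,-0.04,0.5],"delta_rot":[0,0,0],"gripper":0.45}

```text
clock: 4.62
tool_pos: [0.541, -0.2612, 0.1437]
eef_rot: [0.621, 0.784, 0.0, -0.001]
contact_force: [-0.6, -0.2, 0.4]
opening: 0.723
```

```bash
cat > w.py <<'E'
from h import *
import sys
np.set_printoptions(precision=4,suppress=True)
st=r.get_state();print(st["tool_pos"],st["contact_force"])
s=viewer.snapshot("wrist")
for l,z in [("weight0_mid",.029),("bobbin",0),("gate_grip",.087),("pan_floor",.165)]:
    for d in viewer.pinpoint("wrist",l)[:4]:
        if d["conf"]>.3:
            p=atz(s,d["at"],z);e=p-st["tool_pos"];Rt=R.from_quat(st["eef_rot"]).as_matrix()
            print(l,np.round(d["conf"],2),np.round(d["at"]),p,"tool:",Rt.T@e)
save(s,sys.argv[1])
E
python3 w.py w1.png
```

```text
[ 0.541  -0.2612  0.1437] [-0.6054 -0.1584  0.4396]
```

View pics/w1.png

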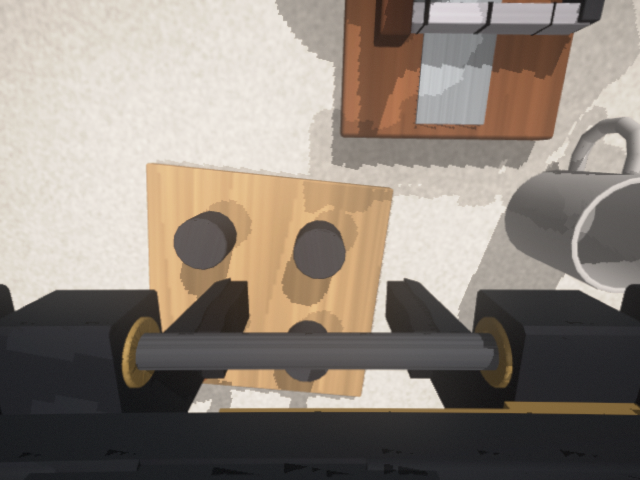

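The wrist view shows weight A at (320,245), midway between the fingers (columns 247 and 387). The far weights and the cup are clear. I'll compute its offset from the pixel.

```bash
python3 - <<'E'
from h import *
st=r.get_state();s=viewer.snapshot("wrist");Rt=R.from_quat(st["eef_rot"]).as_matrix()
for px in [(319,249),(203,240)]:
    z=s["z_map"][px[1],px[0]];p=np.array(s["origin"])+ray(s,px)*z
    print(p,Rt.T@(p-st["tool_pos"]))
g=s["color"][205:290,280:360].max(2);zz=s["z_map"][205:290,280:360]
v,u=np.where((g<75));P=np.array([np.array(s["origin"])+ray(s,(a+280,b+205))*zz[b,a] for a,b in zip(u,v)])
m=abs(P[:,2]-.046)<.005;q=P[m];print(m.sum(),np.ptp(q,axis=0),(q.max(0)+q.min(0))/2,Rt.T@((q.max(0)+q.min(0))/2-st["tool_pos"]))
E
```

```text
[ 0.54492052 -0.26264837  0.04652174] [-0.00437903  0.00154666  0.09879822]
[ 0.45925438 -0.27595765  0.04607673] [ 0.00259658 -0.08486676  0.09908882]Traceback (most recent call last):
  File "<stdin>", line 8, in <module>
    return _methods._ptp(a, axis=axis, out=out, **kwargs)
           ~~~~~~~~~~~~~^^^^^^^^^^^^^^^^^^^^^^^^^^^^^^^^^
    umr_maximum(a, axis, None, out, keepdims),
    ~~~~~~~~~~~^^^^^^^^^^^^^^^^^^^^^^^^^^^^^^
ValueError: zero-size array to reduction operation maximum which has no identity
```

Call:
play_rows:
  commands:
    - {"travel":[-0.03,0.02,0.4],"delta_rot":[0,0,0],"gripper":0.45}
    - {"travel":[-0.03,0.02,0.7],"delta_rot":[0,0,0],"gripper":0.45}
    - {"travel":[-0.03,0.02,0.82],"delta_rot":[0,0,0],"gripper":0.45}
    - {"travel":[-0.03,0.02,0.82],"delta_rot":[0,0,0],"gripper":0.45}
    - {"travel":[-0.03,0.02,0.82],"delta_rot":[0,0,0],"gripper":-1}
    - {"travel":[-0.03,0.02,0.82],"delta_rot":[0,0,0],"gripper":-1}
    - {"travel":[-0.03,0.02,0.82],"delta_rot":[0,0,0],"gripper":-1}
    - {"travel":[-0.03,0.02,0.82],"delta_rot":[0,0,0],"gripper":-1}
    - {"travel":[-0.03,0.02,0.5],"delta_rot":[0,0,0],"gripper":-1}
    - {"travel":[-0.03,0.02,0.1],"delta_rot":[0,0,0],"gripper":-1}
    - {"travel":[-0.03,0.02,-0.3],"delta_rot":[0,0,0],"gripper":-1}
    - {"travel":[-0.03,0.02,-0.7],"delta_rot":[0,0,0],"gripper":-1}
  force: 25

```text
clock: 6.42
tool_pos: [0.5448, -0.2641, 0.2511]
eef_rot: [0.621, 0.784, 0.0, -0.0]
contact_force: [0.9, 0.2, -3.6]
opening: 0.436
```

Call:
play_rows:
  commands:
    - {"travel":[0.35,0.25,0],"delta_rot":[0,0,0],"gripper":-1}
    - {"travel":[0.7,0.5,0],"delta_rot":[0,0,0],"gripper":-1}
    - {"travel":[1,0.68,0],"delta_rot":[0,0,0],"gripper":-1}

```text
clock: 6.8
tool_pos: [0.6105, -0.0925, 0.2493]
eef_rot: [0.62, 0.784, 0.0, -0.0]
contact_force: [0.3, -0.4, -3.1]
opening: 0.432
```

Call:
play_rows:
  commands:
    - {"travel":[0.4,0,0],"delta_rot":[0,0,0],"gripper":-1}
    - {"travel":[0.75,0,0],"delta_rot":[0,0,0],"gripper":-1}
    - {"travel":[1,0,0],"delta_rot":[0,0,0],"gripper":-1}

```text
clock: 7.18
tool_pos: [0.5743, 0.0543, 0.249]
eef_rot: [0.619, 0.785, 0.0, -0.001]
contact_force: [0.6, 0.4, -3.7]
opening: 0.433
```

Call:
play_rows:
  commands:
    - {"travel":[0.25,0,0],"delta_rot":[0,0,0],"gripper":-1}
    - {"travel":[0.45,0,0],"delta_rot":[0,0,0],"gripper":-1}
    - {"travel":[0.51,0,0],"delta_rot":[0,0,0],"gripper":-1}
    - {"travel":[0.51,0,0],"delta_rot":[0,0,0],"gripper":-1}

```text
clock: 7.68
tool_pos: [0.558, 0.1249, 0.2492]
eef_rot: [0.62, 0.784, -0.0, 0.0]
contact_force: [-0.1, -0.2, -2.7]
opening: 0.433
```

```bash
python3 w.py w2.png
```

```text
[0.558  0.1249 0.2492] [-0.0735 -0.2171 -2.736 ]
gate_grip 0.8 [284. 388.] [ 0.5648 -0.0539  0.087 ] tool: [-0.1755 -0.0345  0.1623]
pan_floor 0.89 [316. 201.] [0.55   0.1579 0.165 ] tool: [ 0.0339 -0.0002  0.0841]
```

View pics/w2.png

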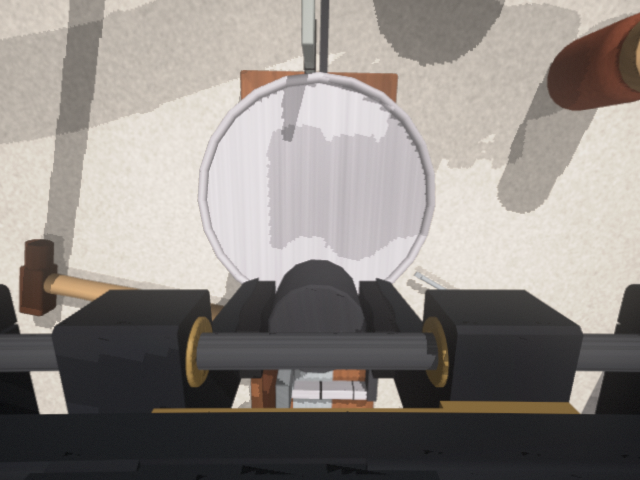

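The pan is clear, with its centre 34 mm ahead of the held weight as intended. The post is at the top of the frame (310,40). Lowering.

Call:
play_rows:
  commands:
    - {"travel":[0,0,0.25],"delta_rot":[0,0,0],"gripper":-1}
    - {"travel":[0,0,0.4],"delta_rot":[0,0,0],"gripper":-1}
    - {"travel":[0,0,0.45],"delta_rot":[0,0,0],"gripper":-1}
    - {"travel":[0,0,0.48],"delta_rot":[0,0,0],"gripper":-1}
    - {"travel":[0,0,0.5],"delta_rot":[0,0,0],"gripper":-1}
    - {"travel":[0,0,0.5],"delta_rot":[0,0,0],"gripper":-1}

```text
clock: 8.68
tool_pos: [0.5586, 0.1251, 0.1748]
eef_rot: [0.621, 0.784, 0.0, 0.001]
contact_force: [-0.1, -1.9, -0.3]
opening: 0.438
```

Call:
play_rows:
  commands:
    - {"travel":[0,0,0],"delta_rot":[0,0,0],"gripper":0.3}
    - {"travel":[0,0,0],"delta_rot":[0,0,0],"gripper":0.45}
    - {"travel":[0,0,0],"delta_rot":[0,0,0],"gripper":0.45}
    - {"travel":[0,0,-0.2],"delta_rot":[0,0,0],"gripper":0.45}
    - {"travel":[0,0,-0.6],"delta_rot":[0,0,0],"gripper":0.45}
    - {"travel":[0,0,-0.8],"delta_rot":[0,0,0],"gripper":0.45}
    - {"travel":[-0.4,0,-0.8],"delta_rot":[0,0,0],"gripper":0.45}
    - {"travel":[-0.8,0,-0.8],"delta_rot":[0,0,0],"gripper":0.45}
    - {"travel":[-1,0,-0.8],"delta_rot":[0,0,0],"gripper":0.45}
    - {"travel":[-1,0,-0.8],"delta_rot":[0,0,0],"gripper":0.45}

```text
clock: 9.93
tool_pos: [0.5927, -0.0241, 0.2943]
eef_rot: [0.623, 0.782, -0.001, 0.001]
contact_force: [0.2, 1.4, 1.2]
opening: 0.727
```

```bash
cat > p.py <<'E'
from h import *
import sys
np.set_printoptions(precision=4,suppress=True)
st=r.get_state();print(st["clock"],st["tool_pos"])
t=viewer.snapshot("top");s=viewer.snapshot("scene")
def cloud(s,u0,u1,v0,v1):
    v,u=np.mgrid[v0:v1,u0:u1];z=s["z_map"][v0:v1,u0:u1]
    K=np.array([[s["fx"],0,s["cx"]],[0,s["fy"],s["cy"]],[0,0,1.]])
    n=cv2.undistortPoints(np.stack([u.ravel(),v.ravel()],1).astype(float)[:,None],K,np.array(s["distortion"]))[:,0]
    return np.array(s["origin"])+(Rm(s)@(np.c_[n[:,0],-n[:,1],-np.ones(len(n))]*z.ravel()[:,None]).T).T
for nm,P in [("top",cloud(t,200,360,200,330)),("scene",cloud(s,300,440,170,280))]:
    d=np.hypot(P[:,0]-.55,P[:,1]-.159);q=P[(d<.06)&(P[:,2]>.14)&(P[:,2]<.18)];w=P[(d<.07)&(P[:,2]>.18)&(P[:,2]<.215)]
    print(nm,"floor",len(q),np.median(q[:,2]) if len(q) else 0,np.percentile(q[:,2],[10,90]) if len(q) else 0,"wtop",len(w),np.median(w,axis=0) if len(w) else 0)
b=s["color"][190:270,340:440]
cv2.imwrite("pics/"+sys.argv[1],cv2.resize(b,None,fx=7,fy=7,interpolation=cv2.INTER_CUBIC)[:,:,::-1])
E
python3 p.py p1.png
```

```text
9.925 [ 0.5927 -0.0241  0.2943]
top floor 2314 0.16277641860529224 [0.16   0.1657] wtop 314 [0.5599 0.1229 0.1966]
scene floor 839 0.15847213081190048 [0.157  0.1652] wtop 167 [0.5716 0.1211 0.1915]
```

View pics/p1.png

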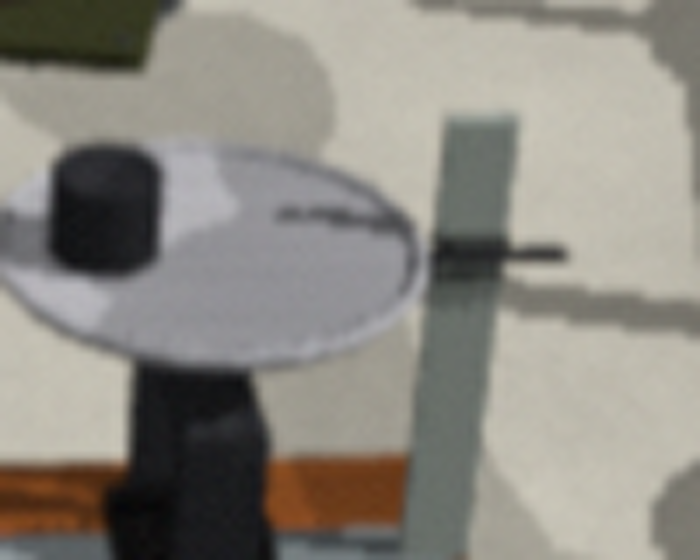

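```bash
python3 - <<'E'
import cv2,numpy as np
a=cv2.imread("pics/scene0.png").astype(int).mean(2);from h import *
s=viewer.snapshot("scene");save(s,"scene1.png");b=s["color"].astype(int).mean(2)
for v in range(204,250): print(v,a[v,402:414].astype(int),b[v,402:414].astype(int),a[v,416:421].astype(int),b[v,416:421].astype(int))
E
```

```text
204 [186 186 185 185 186 187 187 185 185 185 188 187] [190 188 186 188 187 188 189 188 187 188 189 190] [190 189 190 189 186] [191 191 190 190 188]
205 [185 181 181 182 184 185 185 186 185 183 185 184] [187 181 177 181 182 183 182 182 182 178 179 181] [190 190 189 188 187] [193 191 193 192 191]
206 [183 170 169 171 173 173 172 175 174 170 167 170] [185 168 158 161 162 163 162 164 162 157 154 162] [190 190 187 188 188] [192 192 191 190 192]
207 [179 156 142 143 144 143 141 143 141 139 134 142] [184 155 133 133 136 135 134 134 135 132 129 139] [190 188 186 187 188] [192 191 190 189 189]
208 [167 136 116 111 113 111 113 111 112 110 110 126] [180 140 115 110 112 112 112 111 111 110 110 129] [189 188 188 187 187] [193 192 191 189 190]
209 [148 117 108 104 105 105 103 105 105 105 105 127] [178 131 111 105 106 106 107 107 107 108 106 129] [189 190 188 189 187] [190 193 193 190 190]
210 [125 106 104 108 105 105 106 105 104 103 106 126] [177 125 107 107 107 106 107 108 106 107 107 129] [190 188 188 187 188] [192 191 191 191 190]
211 [ 94  93 104 106 105 104 105 105 105 106 104 126] [173 120 1
[... 4929 characters left out ...]
3 182 179 179] [105 107 106 108 108 106 108 133 176 183 181 182] [182 181 180 179 178] [186 183 184 181 181]
246 [104 106 104 105 108 105 110 137 174 181 179 180] [108 106 106 107 106 106 112 141 178 184 183 182] [181 181 181 180 180] [185 184 183 183 181]
247 [104 103 104 104 105 104 113 144 177 182 182 180] [106 106 106 108 106 106 115 149 178 187 184 184] [182 182 181 181 179] [183 186 183 182 181]
248 [105 107 104 106 106 104 116 152 178 183 181 180] [108 108 105 107 106 106 118 154 181 184 186 183] [182 183 183 181 178] [186 185 184 183 180]
249 [105 104 104 103 104 106 122 162 181 181 183 181] [106 107 107 107 106 108 123 164 183 184 184 184] [181 181 181 179 181] [185 184 184 183 183]
```

The enlarged view shows weight A standing on the pan and the pointer across the post at crop row 252, between the two dark bands. The depth map puts the floor at 0.1627, about 27 mm sunk, and its reference heights (post, tab, weights) agree within 0.3 mm. One weight is therefore right; a second would give about 37 mm. Next, the gate.

Call:
play_rows:
  commands:
    - {"travel":[-0.15,-0.22,0.3],"delta_rot":[0,0,0],"gripper":0.45}
    - {"travel":[-0.15,-0.22,0.6],"delta_rot":[0,0,0],"gripper":0.45}
    - {"travel":[-0.15,-0.22,0.8],"delta_rot":[0,0,0],"gripper":0.45}
    - {"travel":[-0.15,-0.22,0.8],"delta_rot":[0,0,0],"gripper":0.45}

```text
clock: 10.58
tool_pos: [0.564, -0.0478, 0.1725]
eef_rot: [0.619, 0.785, -0.001, -0.002]
contact_force: [0.1, 0.7, 0.8]
opening: 0.727
```

```bash
python3 w.py w3.png; python3 - <<'E'
from h import *
st=r.get_state();s=viewer.snapshot("wrist");Rt=R.from_quat(st["eef_rot"]).as_matrix()
v,u=np.mgrid[120:340,200:440];K=np.array([[s["fx"],0,s["cx"]],[0,s["fy"],s["cy"]],[0,0,1.]])
n=cv2.undistortPoints(np.stack([u.ravel(),v.ravel()],1).astype(float)[:,None],K,np.array(s["distortion"]))[:,0]
P=np.array(s["origin"])+(Rm(s)@(np.c_[n[:,0],-n[:,1],-np.ones(len(n))]*s["z_map"][120:340,200:440].ravel()[:,None]).T).T
q=P[(P[:,2]>.1)&(P[:,2]<.112)&(np.hypot(P[:,0]-.566,P[:,1]+.052)<.05)];t=(q-st["tool_pos"])@Rt
print(len(q),t.min(0),t.max(0),(t.min(0)+t.max(0))/2)
E
```

```text
[ 0.564  -0.0478  0.1725] [0.1001 0.71   0.7765]
weight0_mid 0.41 [351. 120.] [0.5693 0.0468 0.029 ] tool: [0.0904 0.0278 0.1436]
gate_grip 0.69 [316. 254.] [ 0.5639 -0.0516  0.087 ] tool: [-0.0039 -0.0006  0.0854]
gate_grip 0.35 [580. 173.] [0.7201 0.0431 0.087 ] tool: [0.0518 0.1733 0.0848]
1221 [-0.02290001 -0.01083488  0.06592138] [0.01701309 0.00344172 0.07558888] [-0.00294346 -0.00369658  0.07075513]
```

View pics/w3.png

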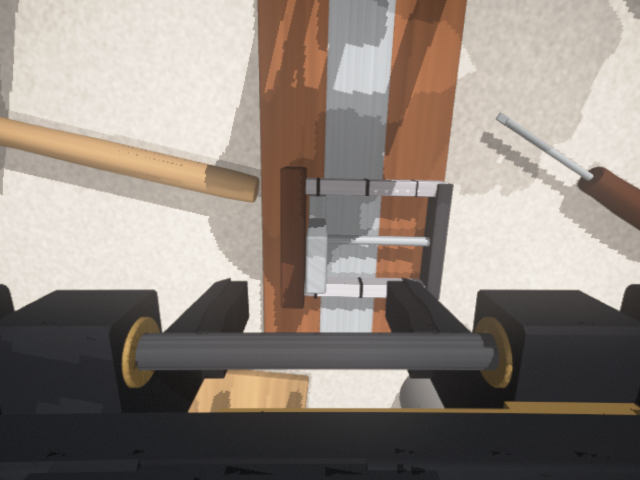

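The wrist view shows the tab at (316,257) between the open fingers, closed against the fence, with nothing in the way. It is 3–4 mm off tool centre, which I'll correct on the way down.

Call:
play_rows:
  commands:
    - {"travel":[-0.02,-0.025,0.3],"delta_rot":[0,0,0],"gripper":0.45}
    - {"travel":[-0.02,-0.025,0.55],"delta_rot":[0,0,0],"gripper":0.45}
    - {"travel":[-0.02,-0.025,0.68],"delta_rot":[0,0,0],"gripper":0.45}
    - {"travel":[-0.02,-0.025,0.68],"delta_rot":[0,0,0],"gripper":0.45}
    - {"travel":[-0.02,-0.025,0.68],"delta_rot":[0,0,0],"gripper":-1}
    - {"travel":[-0.02,-0.025,0.68],"delta_rot":[0,0,0],"gripper":-1}
    - {"travel":[-0.02,-0.025,0.68],"delta_rot":[0,0,0],"gripper":-1}
    - {"travel":[-0.02,-0.025,0.68],"delta_rot":[0,0,0],"gripper":-1}
    - {"travel":[-0.02,-0.025,0.68],"delta_rot":[0,0,0],"gripper":-1}
    - {"travel":[-0.02,-0.025,0.68],"delta_rot":[0,0,0],"gripper":-1}
  force: 30

```text
clock: 12.12
tool_pos: [0.5645, -0.0534, 0.0724]
eef_rot: [0.621, 0.784, 0.001, 0.001]
contact_force: [4.4, 1.6, -2.1]
opening: 0.157
```

Call:
play_rows:
  commands:
    - {"travel":[0,0.08,0],"delta_rot":[0,0,0],"gripper":-1}
    - {"travel":[0,0.16,0],"delta_rot":[0,0,0],"gripper":-1}
    - {"travel":[0,0.23,0],"delta_rot":[0,0,0],"gripper":-1}
    - {"travel":[0,0.27,0],"delta_rot":[0,0,0],"gripper":-1}
    - {"travel":[0,0.27,0],"delta_rot":[0,0,0],"gripper":-1}
    - {"travel":[0,0.27,0],"delta_rot":[0,0,0],"gripper":-1}
    - {"travel":[0,0.27,0],"delta_rot":[0,0,0],"gripper":-1}
    - {"travel":[0,0.27,0],"delta_rot":[0,0,0],"gripper":-1}

```text
clock: 13.12
tool_pos: [0.5971, -0.0464, 0.0724]
eef_rot: [0.622, 0.783, -0.004, -0.003]
contact_force: [-8.1, -2.2, 10.5]
opening: 0.153
```

```bash
python3 p.py p2.png; python3 - <<'E'
from h import *
s=viewer.snapshot("wrist");t=viewer.snapshot("scene")
c=np.hstack([cv2.resize(s["color"][150:330,230:430],(440,396)),cv2.resize(t["color"][200:300,240:331],(360,396),interpolation=cv2.INTER_CUBIC)])
cv2.imwrite("pics/g1.png",c[:,:,::-1]);print(r.get_state()["contact_force"])
E
```

```text
13.125 [ 0.5971 -0.0464  0.0724]
top floor 2322 0.16293180505491078 [0.1599 0.1658] wtop 318 [0.56   0.1228 0.1964]
scene floor 836 0.15855324162369672 [0.157  0.1651] wtop 168 [0.5714 0.1208 0.1913]
[-8.320623   -2.43263264 10.75430305]
```

View pics/g1.png

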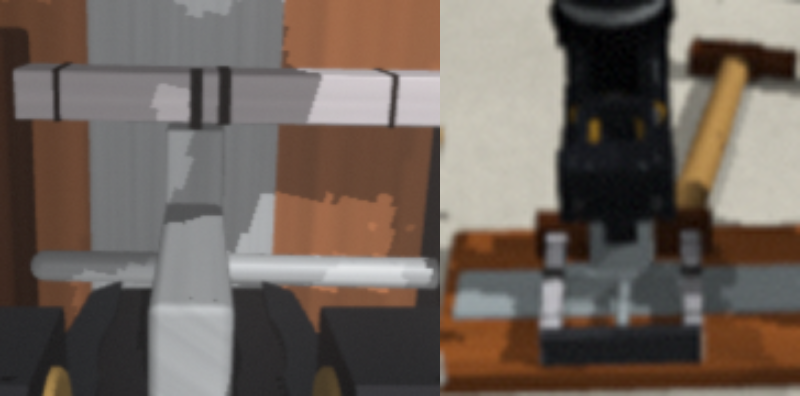

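The left half shows the gate's foot bar at x≈196 and the half-travel line at x≈224, about 7 mm short. That matches the tool's 33 mm of travel. Adding 7.5 mm, which allows for the lag.

Call:
play_rows:
  commands:
    - {"travel":[0,0.025,0],"delta_rot":[0,0,0],"gripper":-1}
    - {"travel":[0,0.05,0],"delta_rot":[0,0,0],"gripper":-1}
    - {"travel":[0,0.05,0],"delta_rot":[0,0,0],"gripper":-1}
    - {"travel":[0,0.05,0],"delta_rot":[0,0,0],"gripper":-1}
    - {"travel":[0,0.05,0],"delta_rot":[0,0,0],"gripper":-1}
    - {"travel":[0,0.05,0],"delta_rot":[0,0,0],"gripper":-1}
    - {"travel":[0,0.05,0],"delta_rot":[0,0,0],"gripper":-1}
    - {"travel":[0,0.05,0],"delta_rot":[0,0,0],"gripper":-1}

```text
clock: 14.32
tool_pos: [0.6039, -0.0449, 0.0724]
eef_rot: [0.622, 0.783, -0.004, -0.004]
contact_force: [-10.0, -1.3, 12.1]
opening: 0.164
```

```bash
python3 p.py p3.png; python3 - <<'E'
from h import *
s=viewer.snapshot("wrist")
c=cv2.resize(s["color"][150:330,230:430],(440,396))
cv2.imwrite("pics/g2.png",c[:,:,::-1]);q=r.get_state();print(q["contact_force"],abs(q["qd"]).max() if hasattr(q["qd"],"max") else q["qd"])
E
```

```text
14.325 [ 0.6039 -0.0449  0.0724]
top floor 2319 0.16276526045251094 [0.1599 0.1657] wtop 315 [0.5599 0.1229 0.1966]
scene floor 844 0.15855007572070862 [0.157  0.1645] wtop 168 [0.571  0.1211 0.1915]
[-9.3446772  -1.84219276 11.86676042] 0.0017223734856604029
```

View pics/g2.png

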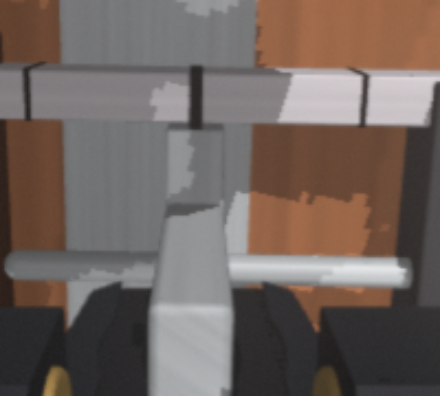

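The gate's foot bar now sits exactly on the half-travel line (x≈196), with about 10 N borne, and the pan is unchanged at about 27 mm. Handing in.

```bash
python3 -c "
from plant import r
print(r.finish_job())"
```

```text
the job is handed in; nothing more can be done
None
```

I put one weight on the pan and handed the job in with the gripper still holding the gate at half travel. The hand-in gives no verdict.

- **Pan:** The bare pan sat about 17 mm down, so one weight was enough. Depth from the top camera gave 27 mm, and its heights for the post, tab and weights were within 0.3 mm of the stated ones. That leaves only about 2 mm above the 25 mm line. A second weight would have given about 37 mm, no better. The scene camera's depth disagreed and read about 31 mm, still between the lines. I could not separate the pointer from the lines cleanly in the scene picture, but what shows fits 27 mm.
- **Gate:** I gripped the tab (opening about 14 mm, its thickness) and slid it back. The first push stopped about 7 mm short of the mark, so I added 7.5 mm. The last wrist picture shows the gate's foot bar lying on the half-travel line. The arm was still, bearing about 10 N against the spring.
- **Not explained:** There was also about 12 N of upward force on the tool while holding the gate, well under the limits.
- **Bystanders:** I kept the path clear of them and saw nothing move, but did not measure their positions again at the end.
- **Time:** The robot clock read 14.3 s at the last check, against the 72 s limit.

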